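# Put the hallway shelf back in order

## Robot

A 6-joint arm with a two-finger parallel gripper is mounted at the origin on the work surface. World frame = base frame: x ahead of the robot, y to its left, z up, the work surface at z = 0. Lengths are in m, angles in rad, forces in N, time in s.
With the tool pointing down it reaches from about 0.375 to 0.975 m from the base axis. Payload 3.8 kg.
Tool frame: the origin (TCP) lies midway between the tips of the shut fingers; the grasp point (between the pads) lies 19 mm behind it; z points along the fingers, x is the direction in which the jaws open and shut, and the axes are right-handed (so a half turn about z gives the same grasp; the last joint's range is limited). The gripper opens to 88 mm and grips with 3 to 60 N. Pads are 18 mm wide; open, the fingers measure 123 mm over their backs; the gripper's body (75 mm by 187 mm) begins 45 mm behind the grasp point.
Start: joints at [1.066, 0.264, 1.604, -0, 1.274, -0.037], TCP at [0.304, 0.602, 0.239] pointing down, gripper open.
Joint ranges: [-2.63, 2.63], [-0.94, 2.18], [0.31, 2.57], [-1.31, 4.45], [0, 2.66], [-2.55, 2.55]. Speed limits (rad/s): [2.57, 2.57, 3.14, 3.14, 3.14, 3.14].

## Interface

Orientations are given as a unit quaternion [x, y, z, w].
In Python, from cell import ctrl gives the robot as it stands.
- The arm moves only by the tool send_rows, never from a script. Its argument "increments" is a list that holds one entry, the list of rows, each a list of 5 numbers: the shift along the tool's x, y, z in cm, then the turn about the tool's z in rad, then the opening, from 0 (shut) to 1 (fully open). In form: [[[tx, ty, tz, yaw, gripper], ...]]. A call has exactly 8 rows; each row shifts and turns the commanded pose from where the row before left it, along the tool's axes as they then stand; what a row does not reach is not made up. A row lasts 1/10 s, in which the tool goes at most 50 mm and 8.59 degrees, less where a joint would pass 70% of its speed; a pose out of reach is approached as far as the arm can. A call is refused whole if a number of a shift passes 5 or a number of a turn 0.15, either way. A call with a gripper value outside its range is refused whole. The fingers move at their own pace and stop on an object; "grip_force" is the grip in N (left out, the last holds). Time passes only in rows, so rows that do not move let the fingers close, or fill a call up. It gives the time, the measured TCP pose, the force and the opening at its end, in the units of the state.
- ctrl.read_state(): the state, without advancing time (a new reading comes with each control period).
- ctrl.capture(name): name is "scene" or "top" or "wrist"; returns a dict with "image" (400x640x3 uint8, blue, green, red), "z_map" (400x640 float32, m along the optical axis (not along the pixel's ray), 0 where there is no reading), "K" (3x3 intrinsics, pixels), "distortion" ([k1, k2, p1, p2, k3] as OpenCV has them; the pictures are not rectified), "cam_to_world" (4x4, takes a point from camera to world coordinates); the wrist camera has in their place "hand_eye" (4x4, takes a point from camera to tool coordinates, whose origin is the TCP and whose axes are the tool frame's). Camera axes: x right, y up, looking along -z (the intrinsics and any distortion apply to the point x, -y, -z); pixel columns grow to the right and rows downward; lengths in m; the calibration is good to about 2 mm. A picture is of the moment at which its call begins: read the wrist's pose just before it.
- ctrl.close_job(): hands the job in, once; it reports no verdict.
Trained networks look in a picture, given as the dict that the camera call returned (one of the last four; its "shot" number tells which), for a name from the list of things; names that differ only in an ending like _2 or _b are one class to them, and where a whole thing is asked for, a point or a joint stands for the part that bears it (a point fixed in the world has none). Each returns a list of dicts, best first, with "conf" (0 to 1); they miss things now and then, are a little off and sometimes report something else, mostly with a low value. They report only what shows in the picture. A call takes as long as a camera call.
- ctrl.spot_in(picture, query): "uv" ([column, row] in pixels, amid what is visible of it).
The state is a dict: "t": time; "joint_positions": joint angles; "qd": joint speeds; "effort": joint torques, N m; "position": TCP position; "orientation": TCP orientation; "ft_force": force on the tool from outside, world axes, zero at the start; "ft_torque": the same for the moment, N m; "opening": finger opening in m.
Only numpy, scipy, OpenCV 4.12 (cv2) and the standard library are available. Lean on these libraries where they do the work, as an engineer would, in place of code of your own. Each camera call takes 0.05 s, during which the arm holds its last target. There are 200 camera calls.

## Task

On the red shelf the vase, the keyring hook stand and the button box are each standing on another one's place: the vase belongs in the middle of the round blue coaster, the hook stand in the middle of the square white marble tile, and the button box in the middle of the oblong yellow mat with its long side along the mat's long side. Put each on its own place, first standing one of them upright and letting go of it on the empty six-sided cork tile for the time being, and leave every thing upright, released and on its own place. Set things down without dropping or tipping them, and leave the shoe polish tin and the shoe brush where they are.

Things in the scene. Friction and masses are not known exactly. Their poses are not given: they have to be found in the camera images.
- vase_center (a point): small white ceramic vase with a blue band, round, 90 mm tall, standing, about 220 g. Belly 62 mm across at 28 mm above its foot, neck 34 mm across and straight from 58 to 82 mm above its foot (the place to grip), rim 40 mm. The point is on its axis half-way up, 45 mm above its foot; z up along the axis
- hook_stand_center (a point): steel keyring hook stand, 100 mm tall, about 250 g: dark round base 66 mm across and 10 mm thick, a bright upright post 16 mm across up to the top, and two 5 mm wire hooks that stick out along its +x and -x, 35 mm from the axis, between 47 and 71 mm above its foot. Grip the post with one finger at +y and one at -y, or above the hooks. The point is on the post's axis half-way up, 50 mm above its foot; x along the hooks, z up
- button_box_center (a point): clear plastic box with green clips at both ends and coloured buttons inside, lid clipped shut; 92 mm (x) by 60 mm (y) by 50 mm tall, about 160 g; grip it across the 60 mm. The point is its centre, 25 mm above its underside; x along the long side, z up
- blue_coaster: round blue ceramic coaster, 114 mm across, the vase's place; fixed to the shelf, 6 mm thick; origin at the centre of its underside, which lies on the shelf (30 mm above the work surface), z up
- white_tile: square white marble tile, 106 by 106 mm, the hook stand's place; fixed to the shelf, 6 mm thick; origin at the centre of its underside, which lies on the shelf (30 mm above the work surface), z up
- yellow_mat: oblong yellow plastic mat, 130 mm (its x) by 92 mm (its y), the button box's place; fixed to the shelf, 6 mm thick; origin at the centre of its underside, which lies on the shelf (30 mm above the work surface), z up
- cork_tile: six-sided brown cork tile, 110 mm across the flats, empty at the start: the free spot; fixed to the shelf, 6 mm thick; origin at the centre of its underside, which lies on the shelf (30 mm above the work surface), z up
- polish_tin_center (a point): round shoe polish tin with a brass-coloured lid, 70 mm across, 24 mm tall, loose on the shelf, to be left alone; the point is its centre
- shoe_brush_center (a point): dark wooden shoe brush, 50 mm (x) by 160 mm (y) by 42 mm tall, loose on the shelf, to be left alone; the point is its centre. (At the left end of the shelf, beyond y = 0.32 m and x = 0.58 m, stands a fixed white basket of three tiers, its top 270 mm above the work surface: only to be kept clear of)

How it is judged:
On the way:
1. one of the three things stands upright on the cork tile (its axis within 35 mm of the tile's centre), let go and at rest (((horizontal distance between vase_center and cork_tile below 0.035 m and z of vase_center in the frame of cork_tile between 0.045 and 0.056 m and angle between vase_center's own z axis and vertical below 0.1 rad and linear speed of vase below 0.02 m/s and angular speed of vase below 0.2 rad/s and contact force between the fingers and vase below 0.1 N) or (horizontal distance between hook_stand_center and cork_tile below 0.035 m and z of hook_stand_center in the frame of cork_tile between 0.05 and 0.061 m and angle between hook_stand_center's own z axis and vertical below 0.1 rad and linear speed of hook_stand below 0.02 m/s and angular speed of hook_stand below 0.2 rad/s and contact force between the fingers and hook_stand below 0.1 N) or (horizontal distance between button_box_center and cork_tile below 0.035 m and z of button_box_center in the frame of cork_tile between 0.025 and 0.036 m and angle between button_box_center's own z axis and vertical below 0.1 rad and linear speed of button_box below 0.02 m/s and angular speed of button_box below 0.2 rad/s and contact force between the fingers and button_box below 0.1 N))), for 0.1 s.
At the end, for the whole second after the job is handed in: The vase stands on the blue coaster, the hook stand on the white tile and the button box on the yellow mat, each centred within 15 mm, upright within 0.1 rad, at rest and released; the box's long side is along the mat's long side within 0.2 rad (horizontal distance between vase_center and blue_coaster below 0.015 m and z of vase_center in the frame of blue_coaster between 0.045 and 0.056 m and angle between each of vase_center, hook_stand_center, button_box_center's own z axis and vertical below 0.1 rad and linear speed of each of vase, hook_stand, button_box below 0.02 m/s and angular speed of each of vase, hook_stand, button_box below 0.2 rad/s and contact force between the fingers and vase below 0.1 N and horizontal distance between hook_stand_center and white_tile below 0.015 m and z of hook_stand_center in the frame of white_tile between 0.05 and 0.061 m and contact force between the fingers and hook_stand below 0.1 N and horizontal distance between button_box_center and yellow_mat below 0.015 m and z of button_box_center in the frame of yellow_mat between 0.025 and 0.036 m and contact force between the fingers and button_box below 0.1 N and angle between the x axis of button_box_center and the x axis of yellow_mat, either way round below 0.2 rad); the robot touches nothing.
It fails at once if the shoe polish tin is shifted by more than 15 mm (distance of polish_tin_center from where it was at the start of the episode above 0.015 m).
It fails at once if the shoe brush is shifted by more than 15 mm (distance of shoe_brush_center from where it was at the start of the episode above 0.015 m).
It fails at once if the vase, hook stand or button box is tipped over (tilted by more than 35 degrees) (angle between any of vase_center, hook_stand_center, button_box_center's own z axis and vertical above 0.61 rad).
It fails at once if the vase, hook stand or button box is dropped or knocked flying (faster than 0.8 m/s while no finger touches it) ((linear speed of vase above 0.8 m/s and contact force between the fingers and vase below 0.05 N) or (linear speed of hook_stand above 0.8 m/s and contact force between the fingers and hook_stand below 0.05 N) or (linear speed of button_box above 0.8 m/s and contact force between the fingers and button_box below 0.05 N)).
It also fails if it takes over 112 s, if anything falls off the work surface, if the arm or the gripper's body presses on something with over 40 N, if the wrist force passes 120 N, or if a joint passes its speed limit or range.

## Working session

There is one attempt and no reset: what is moved stays moved. The work goes in short steps, Python scripts to look and compute and a tool call to move; the robot and the scene stay as the last step left them, time stands still between calls to the robot, and variables do not carry over. Pictures are saved under pics/ and viewed, about 12 in all and at most 16, crops included, and the job is handed in when it is done.

Besides the shell and the picture viewer there is one more tool, called after "Emit:" as name(argument=value, ...), one argument or row to a line, values as JSON. send_rows: Moves the arm, as the interface text tells. Its arguments: {"type":"object","properties":{"increments":{"type":"array"},"grip_force":{"type":"number"}},"required":["increments"]}

```bash
ls; mkdir -p pics
cat > h.py <<'E'
import numpy as np, cv2
from cell import ctrl
from scipy.spatial.transform import Rotation as R
NAMES="vase_center hook_stand_center button_box_center blue_coaster white_tile yellow_mat cork_tile polish_tin_center shoe_brush_center".split()
def c2w(p,s=None):
    if "cam_to_world" in p: return np.array(p["cam_to_world"])
    T=np.eye(4);T[:3,:3]=R.from_quat(s["orientation"]).as_matrix();T[:3,3]=s["position"]
    return T@np.array(p["hand_eye"])
def ray(p,uv,s=None):
    K=np.array(p["K"]);d=np.array(p["distortion"],float)
    q=cv2.undistortPoints(np.array(uv,float).reshape(-1,1,2),K,d).reshape(-1,2)
    T=c2w(p,s);v=np.c_[q[:,0],-q[:,1],-np.ones(len(q))]
    return T[:3,3],v@T[:3,:3].T
def onz(p,uv,z,s=None):
    o,v=ray(p,uv,s);return o+v*((z-o[2])/v[:,2])[:,None]
def cloud(p,s=None):
    h,w=p["z_map"].shape;u,v=np.meshgrid(np.arange(w),np.arange(h))
    o,r=ray(p,np.c_[u.ravel(),v.ravel()],s)
    P=o+r*p["z_map"].reshape(-1,1);P[p["z_map"].ravel()<=0]=np.nan
    return P.reshape(h,w,3)
E
python3 - <<'E'
from h import *
s=ctrl.read_state();print(s["t"],s["position"],s["orientation"],s["opening"])
for c in ("scene","top"):
    p=ctrl.capture(c);cv2.imwrite(f"pics/{c}0.png",p["image"]);P=cloud(p);np.savez(f"{c}0.npz",P=P,im=p["image"])
    print(c,np.round(c2w(p)[:3,3],3))
    for n in NAMES:
        for d in ctrl.spot_in(p,n)[:2]:
            u,v=map(int,d["uv"]);print(n,round(d["conf"],2),u,v,np.round(P[v,u],3))
print(ctrl.read_state()["t"])
E
```

```text
pics
0.0 [0.30405587 0.60185401 0.23741227] [ 8.51755454e-01  5.23938386e-01 -9.59997088e-04  5.40345399e-04] 0.08804836731915174
scene [ 1.    -0.005  0.776]
vase_center 0.75 251 153 [ 0.479 -0.149  0.092]
hook_stand_center 0.66 359 149 [0.47  0.1   0.092]
button_box_center 0.56 241 219 [ 0.646 -0.158  0.087]
blue_coaster 0.59 367 158 [0.462 0.124 0.046]
white_tile 0.87 256 240 [ 0.67  -0.132  0.034]
yellow_mat 0.8 265 170 [ 0.486 -0.123  0.033]
cork_tile 0.81 395 233 [0.66  0.171 0.038]
shoe_brush_center 0.83 336 283 [0.78  0.036 0.071]
top [0.548 0.013 0.968]
vase_center 0.67 395 259 [ 0.467 -0.135  0.124]
hook_stand_center 0.88 267 270 [0.45  0.106 0.092]
button_box_center 0.77 403 170 [ 0.637 -0.165  0.083]
button_box_center 0.55 268 275 [0.442 0.103 0.108]
blue_coaster 0.68 251 271 [0.442 0.145 0.037]
blue_coaster 0.6 381 175 [ 0.632 -0.128  0.038]
white_tile 0.63 378 176 [ 0.63  -0.121  0.037]
yellow_mat 0.68 376 261 [ 0.455 -0.111  0.037]
cork_tile 0.64 234 166 [0.659 0.176 0.035]
polish_tin_center 0.73 330 220 [ 0.542 -0.019  0.055]
shoe_brush_center 0.95 298 108 [0.769 0.04  0.069]
1.0
```

View pics/top0.png

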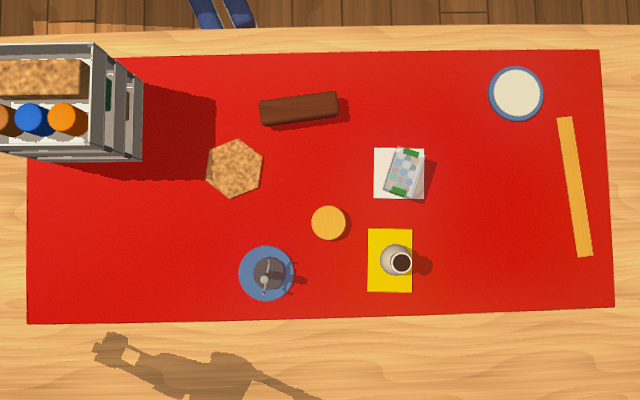

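View pics/scene0.png

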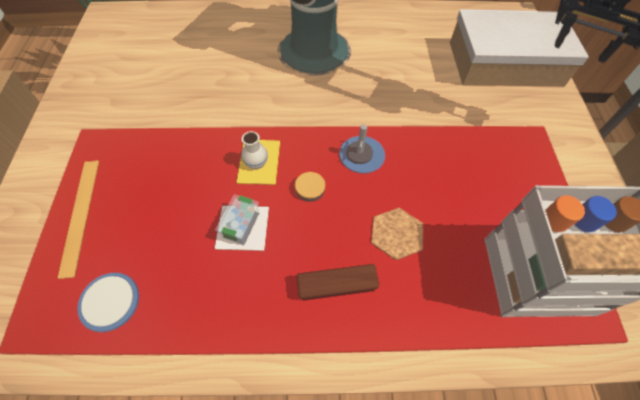

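The top view shows the stand on the coaster (267,273), the vase on the yellow mat (rim 401,262), the box on the white tile (404,172) and the empty cork tile (235,168). The tin is at (328,222), the brush at (298,108), and the plate at (516,94) is a decoy. The scene view agrees. Next I'll measure the poses.

```bash
cat > meas.py <<'E'
from h import *
def hullpts(p,P,mask,near,r,z=0.036):
    n,l,st,c=cv2.connectedComponentsWithStats(mask.astype(np.uint8))
    v,u=np.nonzero(mask); W=onz(p,np.c_[u,v],z)[:,:2]
    return W[np.hypot(*(W-near).T)<r]
def run(p):
    P=cloud(p);hsv=cv2.cvtColor(p["image"],cv2.COLOR_BGR2HSV).astype(int);H,S,V=[hsv[...,i] for i in range(3)]
    z=P[...,2];flat=(z<0.048)
    rect=lambda W:cv2.minAreaRect((W*1000).astype(np.float32))
    W=hullpts(p,P,(H>95)&(H<125)&(S>60)&flat,[.45,.12],.12);
    hl=cv2.convexHull((W*1000).astype(np.float32));print("coaster ellipse",cv2.fitEllipse(hl),"circ",cv2.minEnclosingCircle(hl))
    W=hullpts(p,P,(H>20)&(H<35)&(S>150)&(V>120),[.47,-.12],.11);print("mat",len(W),rect(W),W.min(0),W.max(0))
    W=hullpts(p,P,(S<60)&(V>150)&flat,[.635,-.135],.09);print("tile",len(W),rect(W),W.min(0),W.max(0))
    W=hullpts(p,P,(H>8)&(H<25)&(S>60)&(S<215),[.66,.175],.08);
    print("cork",len(W),cv2.minEnclosingCircle((W*1000).astype(np.float32)))
    def box(c,r,z0,z1):
        m=(np.hypot(P[...,0]-c[0],P[...,1]-c[1])<r)&(z>z0)&(z<z1);return P[m]
    Q=box([.635,-.15],.09,.075,.1);print("box lid",len(Q),np.median(Q[:,2]),rect(Q[:,:2]))
    Q=box([.465,-.13],.06,.115,.15);print("vase rim",len(Q),Q[:,2].max(),cv2.minEnclosingCircle((Q[:,:2]*1000).astype(np.float32)))
    Q=box([.45,.11],.06,.12,.16);print("post top",len(Q),Q.mean(0) if len(Q) else 0)
    Q=box([.45,.11],.06,.08,.115);print("hooks",len(Q),rect(Q[:,:2]))
    Q=box([.45,.11],.06,.043,.055);print("base",len(Q),rect(Q[:,:2]))
if __name__=="__main__":
    np.set_printoptions(precision=4,suppress=True)
    for c in("top","scene"):
        p=ctrl.capture(c);print(c);run(p)
        if c=="top": cv2.imwrite("pics/crop.png",cv2.resize(p["image"][130:310,200:440],None,fx=3.3,fy=3.3,interpolation=cv2.INTER_CUBIC))
    s=ctrl.read_state();print(R.from_quat(s["orientation"]).as_matrix())
E
python3 meas.py
```

```text
top
coaster ellipse ((437.3272399902344, 115.1934814453125), (109.59403991699219, 110.87123107910156), 83.63111877441406) circ ((437.3653564453125, 114.81132507324219), 55.80110168457031)
mat 1987 ((465.77874755859375, -100.73011779785156), (167.25689697265625, 142.80044555664062), 87.97491455078125) [ 0.3917 -0.1862] [ 0.5391 -0.0185]
tile 978 ((635.4679565429688, -164.71820068359375), (102.47608184814453, 104.2723159790039), 88.03620910644531) [ 0.5827 -0.2166] [ 0.6889 -0.1118]
cork 2464 ((654.86474609375, 177.25506591796875), 63.17207336425781)
box lid 1437 0.08497908551453504 ((632.8086547851562, -167.28005981445312), (60.81636428833008, 92.50381469726562), 70.4547119140625)
vase rim 349 0.1291372376398836 ((459.25286865234375, -146.42724609375), 19.791967391967773)
post top 67 [0.4378 0.1077 0.1337]
hooks 83 ((437.90301513671875, 107.33260345458984), (13.109674453735352, 64.9453125), 86.65684509277344)
base 581 ((438.0928649902344, 108.43687438964844), (63.0595817565918, 60.71367263793945), 88.82502746582031)
scene
coaster ellipse ((441.41204833984375, 114.47203063964844), (105
[... 347 characters left out ...]
5947266), 87.70323181152344) [ 0.5859 -0.2181] [ 0.6923 -0.1113]
cork 1984 ((657.0702514648438, 176.3406524658203), 62.36046600341797)
box lid 1178 0.08528783635916931 ((635.6737670898438, -167.0913543701172), (60.493709564208984, 93.0205078125), 70.52686309814453)
vase rim 215 0.12887030075335282 ((461.53509521484375, -145.5553436279297), 20.899703979492188)
post top 61 [0.4417 0.1075 0.1308]
hooks 81 ((455.55474853515625, 104.13002014160156), (15.71447467803955, 34.65059280395508), 76.08190155029297)
base 360 ((440.7160949707031, 107.57890319824219), (61.932315826416016, 64.86530303955078), 85.13809204101562)
[[ 0.4509  0.8926  0.    ]
 [ 0.8926 -0.4509 -0.    ]
 [-0.      0.     -1.    ]]
```

View pics/crop.png

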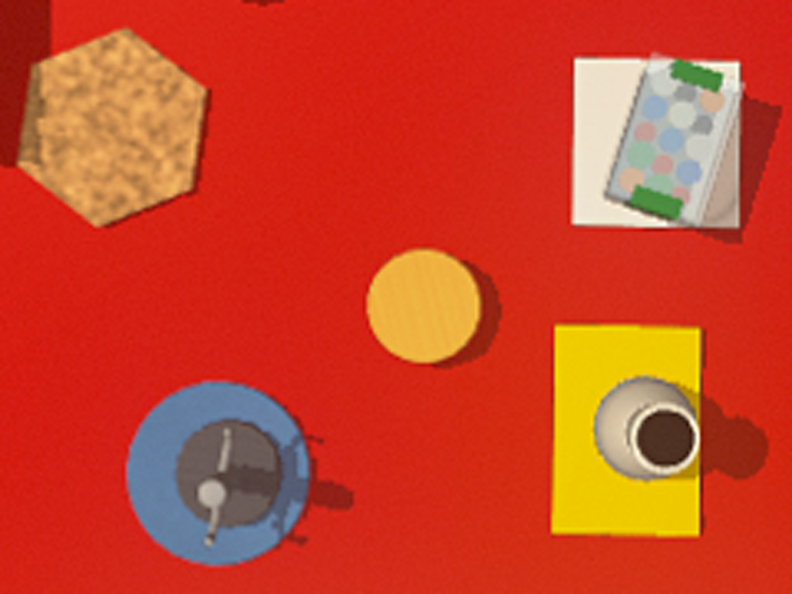

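Measured positions, averaging both cameras: coaster (.439,.115), mat (.460,-.140), tile (.6375,-.165), cork (.656,.177), vase (.460,-.146), stand (.4395,.108), box (.634,-.167) with its long axis at about -19.5°. The crop agrees with these. Order: vase → cork, box → mat, stand → tile, vase → coaster.

Emit:
send_rows(
  increments=[
    [[0,0,0,-0.117,1],[0,0,0,-0.117,1],[0,0,0,-0.117,1],[0,0,0,-0.117,1],[-4,0.8,0,0,1],[-4,0.8,0,0,1],[-4,0.8,0,0,1],[-4,0.8,0,0,1]],
  ],
  grip_force=25,
)

```text
t: 1.9
position: [0.3365, 0.4411, 0.2387]
orientation: [0.707, 0.707, 0.0, 0.0]
ft_force: [1.1, -0.3, 1.2]
opening: 0.0883
```

Emit:
send_rows(
  increments=[
    [[-4.2,0.9,0,0,1],[-4.2,0.9,0,0,1],[-4.2,0.9,0,0,1],[-4.2,0.9,0,0,1],[-4.2,0.9,0,0,1],[-4.2,0.9,0,0,1],[-4.2,0.9,0,0,1],[-4.2,0.9,0,0,1]],
  ],
)

```text
t: 2.7
position: [0.4086, 0.1049, 0.2392]
orientation: [0.707, 0.707, 0.001, 0.0]
ft_force: [0.6, -0.3, 0.4]
opening: 0.0882
```

Emit:
send_rows(
  increments=[
    [[-4.2,0.9,0,0,1],[-4.2,0.9,0,0,1],[-4.2,0.9,0,0,1],[-4.2,0.9,0,0,1],[-4.2,0.8,0,0,1],[-4.2,0.8,0,0,1],[0,0,0,0,1],[0,0,0,0,1]],
  ],
)

```text
t: 3.5
position: [0.4604, -0.1461, 0.2386]
orientation: [0.708, 0.706, 0.0, -0.0]
ft_force: [0.1, 0.3, -0.4]
opening: 0.088
```

Run:
```python
from h import *
s=ctrl.read_state();p=ctrl.capture("wrist");cv2.imwrite("pics/w1.png",p["image"]);P=cloud(p,s)
print(s["position"])
m=(P[...,2]>.112)&(P[...,2]<.14)&(np.hypot(P[...,0]-.46,P[...,1]+.146)<.06);Q=P[m]
print(m.sum(),Q[:,2].max() if m.sum() else 0,cv2.minEnclosingCircle((Q[:,:2]*1000).astype(np.float32)) if m.sum() else 0)
print([ (d["conf"],d["uv"]) for d in ctrl.spot_in(p,"vase_center")])
hsv=cv2.cvtColor(p["image"],cv2.COLOR_BGR2HSV);mm=cv2.inRange(hsv,(20,150,120),(35,255,255))>0
v,u=np.nonzero(mm);W=onz(p,np.c_[u,v],.036,s)[:,:2];W=W[W[:,1]<-.08];print(cv2.minAreaRect((W*1000).astype(np.float32)))
```

```text
[ 0.46035176 -0.14611478  0.23862221]
1302 0.12840952774619246 ((458.9022521972656, -145.43788146972656), 19.838661193847656)
[(0.97, [325.2, 192.1])]
((454.9189453125, -138.86380004882812), (90.66500854492188, 128.8034210205078), 87.2665023803711)
```

View pics/w1.png

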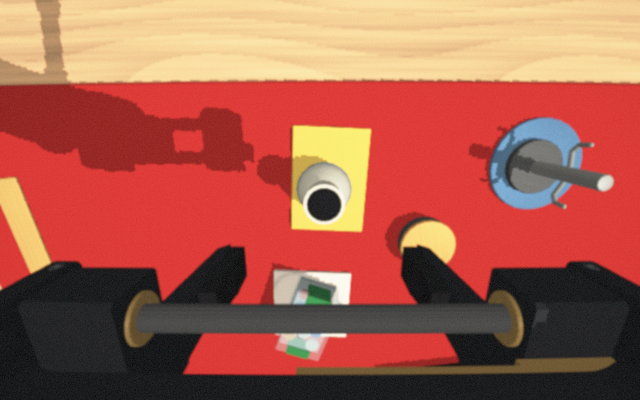

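The wrist view confirms the vase at (.459,-.1454), centred between the fingers (rim at pixel 324,203). I'll descend and grip the neck.

Emit:
send_rows(
  increments=[
    [[0,-0.1,2.5,0,1],[0.1,0,2.5,0,1],[0,0,2.5,0,1],[0,0,2.5,0,1],[0,0,2.5,0,1],[0,0,1.5,0,1],[0,0,0.9,0,1],[0,0,0,0,1]],
  ],
)

```text
t: 4.4
position: [0.4585, -0.143, 0.0887]
orientation: [0.706, 0.708, -0.0, -0.001]
ft_force: [-0.2, -0.0, -0.0]
opening: 0.0879
```

Emit:
send_rows(
  increments=[
    [[0,0,0,0,0.25],[0,0,0,0,0.25],[0,0,0,0,0.25],[0,0,0,0,0.25],[0,0,0,0,0.25],[0,0,0,0,0.25],[0,0,0,0,0.25],[0,0,0,0,0.25]],
  ],
)

```text
t: 5.2
position: [0.4596, -0.1448, 0.0898]
orientation: [0.707, 0.707, -0.0, 0.0]
ft_force: [-0.1, -0.8, 1.2]
opening: 0.0371
```

Emit:
send_rows(
  increments=[
    [[0,0,0,0,0.1],[0,0,0,0,0.1],[0,0,0,0,0.1],[0,0,0,0,0.1],[0,0,-0.5,0,0.1],[0,0,-1,0,0.1],[0,0,-1,0,0.1],[0,0,-1,0,0.1]],
  ],
)

```text
t: 6.0
position: [0.4595, -0.1443, 0.1257]
orientation: [0.707, 0.707, 0.0, -0.0]
ft_force: [-0.1, -0.6, -2.8]
opening: 0.0371
```

Emit:
send_rows(
  increments=[
    [[0,0,-2,0,0.1],[0,0,-2,0,0.1],[1,0.6,-1,0,0.1],[2.5,1.5,0,0,0.1],[3.5,2.1,0,0,0.1],[3.5,2.1,0,0,0.1],[3.5,2.1,0,0,0.1],[3.5,2.1,0,0,0.1]],
  ],
)

```text
t: 6.8
position: [0.5652, 0.033, 0.1749]
orientation: [0.707, 0.707, 0.0, -0.0]
ft_force: [0.6, -0.5, -2.2]
opening: 0.0367
```

Emit:
send_rows(
  increments=[
    [[3.5,2.1,0,0,0.1],[3.5,2.1,0,0,0.1],[3.5,2.1,0,0,0.1],[2.5,1.9,0,0,0.1],[1.1,0.8,0,0,0.1],[0,0.2,0,0,0.1],[0,0,0,0,0.1],[0,0,0,0,0.1]],
  ],
)

```text
t: 7.6
position: [0.6556, 0.1703, 0.1744]
orientation: [0.707, 0.707, -0.001, -0.0]
ft_force: [-0.7, -0.4, -2.7]
opening: 0.036
```

Emit:
send_rows(
  increments=[
    [[0.5,0,2,0,0.1],[0,0,2,0,0.1],[0,0,1.5,0,0.1],[0,0,1,0,0.1],[0,0,0.8,0,0.1],[0,0,0.5,0,0.1],[0,0,0.3,0,0.1],[0,0,0,0,0.1]],
  ],
)

```text
t: 8.4
position: [0.6566, 0.1765, 0.0937]
orientation: [0.707, 0.707, 0.0, 0.0]
ft_force: [-0.5, 0.8, -2.1]
opening: 0.0356
```

Emit:
send_rows(
  increments=[
    [[0,0,0.1,0,0.1],[0,0,0.1,0,0.1],[0,0,0.1,0,0.1],[0,0,0,0,0.1],[0,0,0,0,0.1],[0,0,0,0,0.1],[0,0,0,0,0.1],[0,0,0,0,0.1]],
  ],
)

```text
t: 9.2
position: [0.6567, 0.1766, 0.091]
orientation: [0.707, 0.707, 0.0, 0.0]
ft_force: [-0.0, 0.2, -0.1]
opening: 0.0358
```

Weight is off the wrist, so it is standing. Release and rise.

Emit:
send_rows(
  increments=[
    [[0,0,0,0,0.5],[0,0,0,0,0.6],[0,0,0,0,0.8],[0,0,0,0,1],[0,0,0,0,1],[0,0,0,0,1],[0,0,0,0,1],[0,0,0,0,1]],
  ],
)

```text
t: 10.0
position: [0.6565, 0.1766, 0.0907]
orientation: [0.707, 0.707, -0.0, -0.0]
ft_force: [-1.0, 0.2, -0.0]
opening: 0.0882
```

Emit:
send_rows(
  increments=[
    [[0,0,0,0,1],[0,0,-1,0,1],[0,0,-2,0,1],[0,0,-3,0,1],[0,0,-3,0,1],[0,0,-3,0,1],[0,0,-3,0,1],[0,0,0,0,1]],
  ],
)

```text
t: 10.8
position: [0.6596, 0.1773, 0.248]
orientation: [0.707, 0.707, 0.005, 0.003]
ft_force: [0.5, 0.1, 1.0]
opening: 0.0878
```

Emit:
send_rows(
  increments=[
    [[-4.2,-0.3,0,0,1],[-4.2,-0.3,0,0,1],[-4.2,-0.3,0,0,1],[-4.3,-0.3,0,0,1],[-4.3,-0.3,0,0,1],[-4.3,-0.3,0,0,1],[-4.4,-0.3,0,0,1],[-4.4,-0.1,0,0,1]],
  ],
)

```text
t: 11.6
position: [0.6336, -0.168, 0.2401]
orientation: [0.707, 0.707, -0.0, -0.0]
ft_force: [0.9, 0.5, -0.3]
opening: 0.0879
```

Emit:
send_rows(
  increments=[
    [[0,0,0,0.085,1],[0,0,0,0.085,1],[0,0,0,0.085,1],[0,0,0,0.085,1],[0,0,0,0,1],[0,0,0,0,1],[0,0,0,0,1],[0,0,0,0,1]],
  ],
)

```text
t: 12.4
position: [0.6345, -0.1664, 0.2405]
orientation: [0.816, 0.578, -0.0, -0.0]
ft_force: [-0.4, -0.3, 0.6]
opening: 0.0878
```

Run:
```python
from h import *
s=ctrl.read_state();p=ctrl.capture("wrist");cv2.imwrite("pics/w2.png",p["image"]);P=cloud(p,s)
print(s["position"],s["orientation"],R.from_quat(s["orientation"]).as_matrix()[:,0])
rect=lambda Q:cv2.minAreaRect((Q[:,:2]*1000).astype(np.float32))
for p,s in((p,s),(ctrl.capture("top"),None),):
    P=cloud(p,s);m=(P[...,2]>.076)&(P[...,2]<.1)&(np.hypot(P[...,0]-.635,P[...,1]+.16)<.07);Q=P[m];print("box",m.sum(),np.median(Q[:,2]),rect(Q))
    hsv=cv2.cvtColor(p["image"],cv2.COLOR_BGR2HSV);mm=cv2.inRange(hsv,(20,150,120),(35,255,255))>0
    v,u=np.nonzero(mm);W=onz(p,np.c_[u,v],.036,s)[:,:2];W=W[(W[:,1]<-.07)&(W[:,1]>-.2)&(W[:,0]<.55)]
    if len(W)>50: print("mat",rect(W))
m=(P[...,2]>.115)&(P[...,2]<.14)&(np.hypot(P[...,0]-.656,P[...,1]-.177)<.07);Q=P[m];print("vase",m.sum(),cv2.minEnclosingCircle((Q[:,:2]*1000).astype(np.float32)))
```

```text
[ 0.63445568 -0.16638061  0.24054566] [ 8.16217969e-01  5.77744069e-01 -1.01249393e-04 -8.22775918e-05] [ 3.32423560e-01  9.43130199e-01 -7.02123658e-05]
box 4617 0.08563038981713827 ((632.5654296875, -166.47674560546875), (60.13686752319336, 92.63258361816406), 70.07925415039062)
mat ((469.8023986816406, -139.85250854492188), (91.18387603759766, 100.56641387939453), 87.3100357055664)
box 977 0.08516299495334556 ((633.0277099609375, -167.25440979003906), (60.45150375366211, 92.58511352539062), 70.34235382080078)
mat ((455.79559326171875, -138.67196655273438), (90.6878662109375, 129.18038940429688), 87.96048736572266)
vase 323 ((655.9741821289062, 175.7191925048828), 19.441593170166016)
```

Emit:
send_rows(
  increments=[
    [[0,-0.1,3,0,1],[0,0,3,0,1],[0,0,3,0,1],[0,0,3,0,1],[0,0,3,0,1],[0,0,2.2,0,1],[0,0,1.5,0,1],[0,0,0.6,0,1]],
  ],
)

```text
t: 13.3
position: [0.6325, -0.1658, 0.0458]
orientation: [0.816, 0.577, -0.001, -0.001]
ft_force: [-0.2, 0.7, -1.1]
opening: 0.0883
```

Emit:
send_rows(
  increments=[
    [[0,0,0,0,0.5],[0,0,0,0,0.5],[0,0,0,0,0.5],[0,0,0,0,0.5],[0,0,0,0,0.5],[0,0,0,0,0.5],[0,0,0,0,0.5],[0,0,0,0,0.5]],
  ],
)

```text
t: 14.1
position: [0.6347, -0.1665, 0.0493]
orientation: [0.816, 0.577, 0.001, 0.001]
ft_force: [-0.6, 0.0, 5.4]
opening: 0.06
```

Emit:
send_rows(
  increments=[
    [[0,0,0,0,0.5],[0,0,0,0,0.5],[0,0,-0.5,0,0.5],[0,0,-1,0,0.5],[0,0,-1,0,0.5],[0,0,-1.5,0,0.5],[0,0,-1.5,0,0.5],[0,0,0,0,0.5]],
  ],
)

```text
t: 14.9
position: [0.636, -0.1668, 0.1068]
orientation: [0.816, 0.577, 0.002, 0.003]
ft_force: [0.0, 0.5, -1.7]
opening: 0.0598
```

Emit:
send_rows(
  increments=[
    [[0,0,-1,-0.073,0.5],[0,0,0,-0.073,0.5],[0,0,0,-0.073,0.5],[0,0,0,-0.074,0.5],[0.2,-1.5,0,0,0.5],[0.2,-2.5,0,0,0.5],[0.3,-3,0,0,0.5],[0.3,-3,0,0,0.5]],
  ],
)

```text
t: 15.7
position: [0.5332, -0.1513, 0.1126]
orientation: [0.723, 0.69, -0.0, -0.0]
ft_force: [0.1, 1.0, -2.2]
opening: 0.0598
```

Emit:
send_rows(
  increments=[
    [[0.3,-3,0,0,0.5],[0.3,-2.5,0,0,0.5],[0.3,-1.7,0,0,0.5],[0.1,-0.7,0,0,0.5],[0,0,0,0,0.5],[0,0,0,0,0.5],[0,0,0,0,0.5],[0,0,0,0,0.5]],
  ],
)

```text
t: 16.5
position: [0.4566, -0.138, 0.1128]
orientation: [0.723, 0.69, 0.0, 0.0]
ft_force: [0.2, 0.2, -1.1]
opening: 0.0595
```

Run:
```python
from h import *
s=ctrl.read_state()
print(s["position"],R.from_quat(s["orientation"]).as_matrix()[:,0],s["ft_force"])
rect=lambda Q:cv2.minAreaRect((Q[:,:2]*1000).astype(np.float32))
p=ctrl.capture("wrist");P=cloud(p,s);zt=s["position"][2]+.038
m=(np.abs(P[...,2]-zt)<.008)&(np.hypot(P[...,0]-.456,P[...,1]+.139)<.07);Q=P[m];print("box",m.sum(),np.median(Q[:,2]),rect(Q))
p=ctrl.capture("top");cv2.imwrite("pics/t2.png",cv2.resize(p["image"][130:310,200:440],None,fx=3,fy=3))
```

```text
[ 0.45656868 -0.13798986  0.11283242] [ 4.66722028e-02  9.98910253e-01 -1.10691279e-04] [ 0.18342767  0.20841687 -1.08307827]
box 21608 0.14922405971992472 ((450.6067199707031, -137.44667053222656), (94.41786193847656, 86.01885986328125), 87.38599395751953)
```

View pics/t2.png

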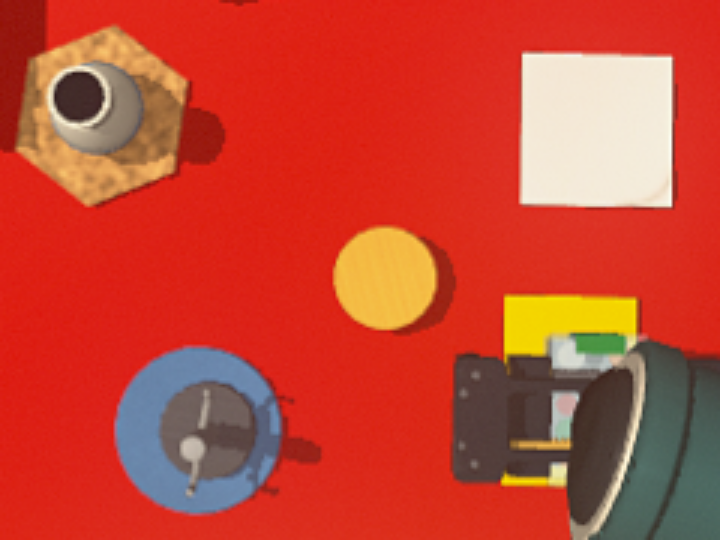

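The vase stands upright on the cork (crop pixel 95,105), the white tile is free, and the box hangs over the mat. I'll lower it.

Emit:
send_rows(
  increments=[
    [[0,0,1.5,0,0.5],[0,0,1.5,0,0.5],[0,0,1.3,0,0.5],[0,0,0.8,0,0.5],[0,0,0.6,0,0.5],[0,0,0.4,0,0.5],[0,0,0.2,0,0.5],[0,0,0,0,0.5]],
  ],
)

```text
t: 17.4
position: [0.4558, -0.1378, 0.0497]
orientation: [0.723, 0.69, 0.0, 0.0]
ft_force: [-0.5, -0.0, -1.5]
opening: 0.0602
```

Emit:
send_rows(
  increments=[
    [[0,0,0.1,0,0.5],[0,0,0.1,0,0.5],[0,0,0,0,0.5],[0,0,0,0,0.5],[0,0,0,0,0.5],[0,0,0,0,0.5],[0,0,0,0,0.5],[0,0,0,0,0.5]],
  ],
)

```text
t: 18.2
position: [0.4563, -0.138, 0.0492]
orientation: [0.723, 0.69, 0.0, 0.0]
ft_force: [-4.4, 1.2, 6.2]
opening: 0.0598
```

Emit:
send_rows(
  increments=[
    [[0,0,0,0,0.75],[0,0,0,0,0.8],[0,0,0,0,1],[0,0,0,0,1],[0,0,0,0,1],[0,0,0,0,1],[0,0,-1,0,1],[0,0,-2,0,1]],
  ],
)

```text
t: 19.0
position: [0.4542, -0.1372, 0.0769]
orientation: [0.723, 0.69, -0.001, -0.002]
ft_force: [-0.9, 0.3, 0.6]
opening: 0.0886
```

Emit:
send_rows(
  increments=[
    [[0,0,-3,0,1],[0,0,-3,0,1],[0,0,-3,0,1],[0,0,-3,0,1],[0,0,-3,0,1],[0,0,-1,0,1],[0,0,0,0,1],[0,0,0,0,1]],
  ],
)

```text
t: 19.8
position: [0.4551, -0.1375, 0.2366]
orientation: [0.723, 0.69, -0.0, -0.001]
ft_force: [-0.8, 0.5, -0.3]
opening: 0.0882
```

Run:
```python
from h import *
s=ctrl.read_state();p=ctrl.capture("wrist");P=cloud(p,s);cv2.imwrite("pics/w3.png",p["image"])
print(s["position"],R.from_quat(s["orientation"]).as_matrix()[:,0])
rect=lambda Q:cv2.minAreaRect((Q[:,:2]*1000).astype(np.float32))
for p,s in((p,s),(ctrl.capture("scene"),None),(ctrl.capture("top"),None)):
    P=cloud(p,s);m=(P[...,2]>.076)&(P[...,2]<.095)&(np.hypot(P[...,0]-.456,P[...,1]+.14)<.07);Q=P[m];print("box",m.sum(),rect(Q) if m.sum() else 0)
    hsv=cv2.cvtColor(p["image"],cv2.COLOR_BGR2HSV);mm=cv2.inRange(hsv,(20,150,120),(35,255,255))>0
    v,u=np.nonzero(mm);W=onz(p,np.c_[u,v],.036,s)[:,:2];W=W[(W[:,1]<-.07)&(W[:,1]>-.21)&(W[:,0]<.55)]
    if len(W)>50: print("mat",rect(W))
```

```text
[ 0.45507652 -0.13753767  0.23662964] [4.67500388e-02 9.98906536e-01 4.06713600e-04]
box 4700 ((454.062744140625, -137.50160217285156), (60.013153076171875, 92.30933380126953), 86.99370574951172)
mat ((454.8533630371094, -138.96014404296875), (90.69303894042969, 128.29580688476562), 87.32136535644531)
box 874 ((457.4145202636719, -138.92161560058594), (60.864356994628906, 93.63490295410156), 87.07028198242188)
mat ((460.71868896484375, -139.78431701660156), (90.6607437133789, 127.07505798339844), 87.12094116210938)
box 918 ((455.228759765625, -138.60174560546875), (59.74781036376953, 89.65589904785156), 88.07103729248047)
mat ((456.65496826171875, -139.73922729492188), (89.08251953125, 127.06098937988281), 88.17062377929688)
```

View pics/w3.png

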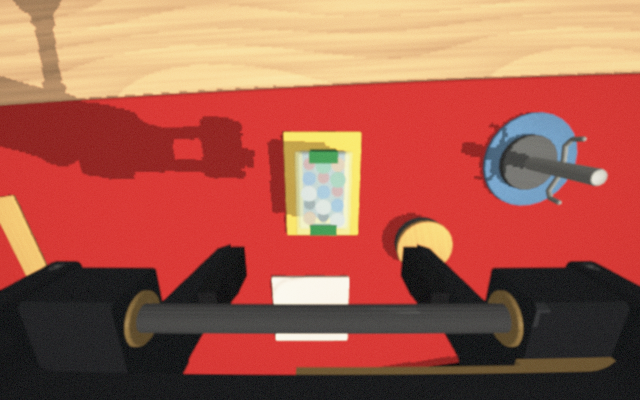

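The box sits centred on the mat within about 2 mm, its long side aligned (pixel 322,190). Next is the hook stand.

Emit:
send_rows(
  increments=[
    [[2.5,-0.3,0,0,1],[3.6,-0.4,0,0,1],[3.7,-0.4,0,0,1],[3.7,-0.4,0,0,1],[3.7,-0.4,0,0,1],[3.6,-0.4,0,0,1],[2.5,-0.3,0,0,1],[1.1,-0.1,0,0,1]],
  ],
)

```text
t: 20.75
position: [0.4391, 0.109, 0.2364]
orientation: [0.723, 0.691, -0.001, -0.001]
ft_force: [-0.2, -0.1, 0.6]
opening: 0.0879
```

Emit:
send_rows(
  increments=[
    [[0,0,0,0,1],[0,0,0,0,1],[0,0,0,0,1],[0,0,0,0,1],[0,0,0,0,1],[0,0,0,0,1],[0,0,0,0,1],[0,0,0,0,1]],
  ],
)

```text
t: 21.55
position: [0.4402, 0.1071, 0.2378]
orientation: [0.724, 0.69, 0.0, 0.0]
ft_force: [0.2, 0.3, 0.0]
opening: 0.088
```

Run:
```python
from h import *
np.set_printoptions(precision=4,suppress=True)
s=ctrl.read_state();p=ctrl.capture("wrist");cv2.imwrite("pics/w4.png",p["image"])
print(s["position"],R.from_quat(s["orientation"]).as_matrix()[:,0])
rect=lambda Q:cv2.minAreaRect((Q[:,:2]*1000).astype(np.float32))
P=cloud(p,s);r=np.hypot(P[...,0]-.439,P[...,1]-.1075);z=P[...,2]
for a,b in((.13,.145),(.078,.112),(.042,.05)):
    m=(r<.05)&(z>a)&(z<b);Q=P[m];print(a,m.sum(),Q.mean(0),rect(Q))
m=(r<.05)&(r>.014)&(z>.078)&(z<.112);Q=P[m];print(len(Q))
v,u=np.nonzero(m)
for i in range(0,len(Q),max(1,len(Q)//20)):print(u[i],v[i],Q[i])
```

```text
[0.4402 0.1071 0.2378] [0.047  0.9989 0.    ]
0.13 238 [0.4354 0.1091 0.1352] ((436.16473388671875, 108.96533966064453), (14.519268989562988, 15.587615013122559), 87.22055053710938)
0.078 278 [0.4325 0.1093 0.0952] ((435.9879150390625, 108.3233871459961), (14.206116676330566, 67.39143371582031), 71.28793334960938)
0.042 1738 [0.4322 0.1089 0.0456] ((435.0539245605469, 108.98678588867188), (64.2093734741211, 63.2718391418457), 88.05496215820312)
170
329 162 [0.4032 0.1146 0.0959]
330 164 [0.4038 0.1154 0.106 ]
327 166 [0.4077 0.1125 0.0921]
330 167 [0.4069 0.1153 0.1045]
327 169 [0.4114 0.1124 0.0886]
330 170 [0.4124 0.1154 0.0896]
328 172 [0.4143 0.1133 0.0898]
326 174 [0.4166 0.1111 0.0881]
329 175 [0.4174 0.1141 0.0905]
327 177 [0.4192 0.112  0.0915]
325 179 [0.4214 0.1098 0.0904]
328 180 [0.4226 0.1129 0.0903]
326 182 [0.4242 0.1107 0.0924]
320 213 [0.4593 0.1027 0.0867]
321 215 [0.4609 0.1037 0.0892]
319 217 [0.463  0.1015 0.0893]
322 218 [0.4631 0.1047 0.0927]
320 220 [0.4645 0.1025 0.0949]
319 222 [0.4655 0.1015 0.0983]
319 224 [0.4659 0.1015 0.1033]
319 226 [0.467  0.1015 0.1062]
320 228 [0.4696 0.1024 0.1054]
```

View pics/w4.png

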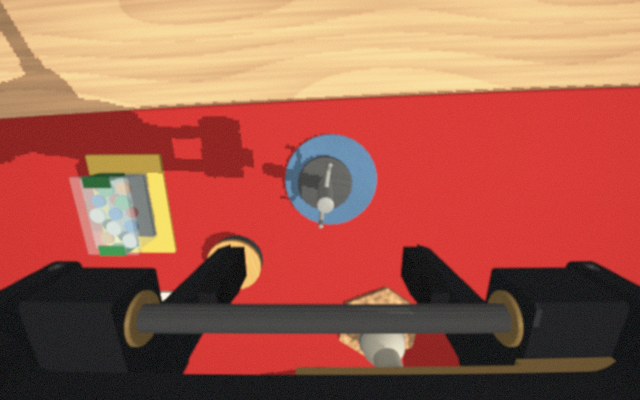

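Emit:
send_rows(
  increments=[
    [[0.1,-0.25,0,0,1],[0,0,0,0.081,1],[0,0,1,0.081,1],[0,0,3,0,1],[0,0,3,0,1],[0,0,3,0,1],[0,0,2.5,0,1],[0,0,1.2,0,1]],
  ],
)

```text
t: 22.4
position: [0.4357, 0.1081, 0.0983]
orientation: [0.777, 0.63, -0.002, -0.001]
ft_force: [0.1, -0.6, 0.2]
opening: 0.0882
```

Emit:
send_rows(
  increments=[
    [[0,0,0,0,0.4],[0,0,0,0,0.3],[0,0,0,0,0.2],[0,0,0,0,0.1],[0,0,0,0,0],[0,0,0,0,0],[0,0,0,0,0],[0,0,0,0,0]],
  ],
  grip_force=30,
)

```text
t: 23.2
position: [0.4377, 0.1083, 0.1008]
orientation: [0.777, 0.63, 0.0, 0.0]
ft_force: [-0.4, -0.4, -0.3]
opening: 0.0265
```

Emit:
send_rows(
  increments=[
    [[0,0,0,0,0],[0,0,0,0,0],[0,0,0,0,0],[0,0,0,0,0],[0,0,0,0,0],[0,0,-0.5,0,0],[0,0,-1,0,0],[0,0,-1,0,0]],
  ],
)

```text
t: 24.0
position: [0.4373, 0.1081, 0.1261]
orientation: [0.777, 0.63, -0.001, -0.0]
ft_force: [0.8, -0.7, -2.8]
opening: 0.0148
```

Run:
```python
from h import *
s=ctrl.read_state();M=R.from_quat(s["orientation"]).as_matrix()
for c in("top","scene"):
    p=ctrl.capture(c);P=cloud(p);hsv=cv2.cvtColor(p["image"],cv2.COLOR_BGR2HSV)
    m=(cv2.inRange(hsv,(0,0,130),(180,70,255))>0)&(P[...,2]<.048)
    v,u=np.nonzero(m);W=onz(p,np.c_[u,v],.036)[:,:2];W=W[np.hypot(W[:,0]-.637,W[:,1]+.165)<.085]
    print(c,cv2.minAreaRect((W*1000).astype(np.float32)))
d=np.array([.636,-.165,.185])-s["position"];print(s["position"],M[:,0],M.T@d*100)
```

```text
top ((635.5964965820312, -164.8323974609375), (102.69745635986328, 104.57046508789062), 88.03365325927734)
scene ((639.08544921875, -165.0641632080078), (105.772705078125, 106.11817932128906), 87.55038452148438)
[0.43728971 0.10811908 0.12612327] [ 2.07249383e-01  9.78287928e-01 -6.51144816e-04] [-22.60448497  25.09490722  -5.89454961]
```

Emit:
send_rows(
  increments=[
    [[0,0,-2,0,0],[0,0,-2,0,0],[-0.6,0.7,-1.5,0,0],[-1.5,1.7,-0.4,0,0],[-2.2,2.4,0,0,0],[-2.2,2.4,0,0,0],[-2.2,2.4,0,0,0],[-2.2,2.4,0,0,0]],
  ],
)

```text
t: 24.9
position: [0.5331, -0.0243, 0.1848]
orientation: [0.777, 0.63, 0.0, 0.0]
ft_force: [0.7, 0.2, -3.3]
opening: 0.0149
```

Emit:
send_rows(
  increments=[
    [[-2.2,2.4,0,0,0],[-2.2,2.4,0,0,0],[-2.2,2.4,0,0,0],[-2.2,2.4,0,0,0],[-1.6,2,0,0,0],[-0.9,1.1,0,0,0],[-0.4,0.4,0,0,0],[0,0,0,0,0]],
  ],
)

```text
t: 25.7
position: [0.6362, -0.1647, 0.1844]
orientation: [0.777, 0.629, -0.0, -0.0]
ft_force: [-0.5, -0.2, -2.7]
opening: 0.0148
```

Run:
```python
from h import *
s=ctrl.read_state();M=R.from_quat(s["orientation"]).as_matrix()
d=np.array([.636,-.165,.1005])-s["position"];print(s["position"],s["ft_force"],s["opening"],M.T@d*100)
p=ctrl.capture("scene");cv2.imwrite("pics/s3.png",cv2.resize(p["image"][100:300,180:440],None,fx=3,fy=3))
```

```text
[ 0.63618245 -0.16473304  0.18436176] [-0.46793722 -0.15810292 -2.69129408] 0.014830164696952051 [-3.23441032e-02 -4.13070836e-03  8.38617467e+00]
```

View pics/s3.png

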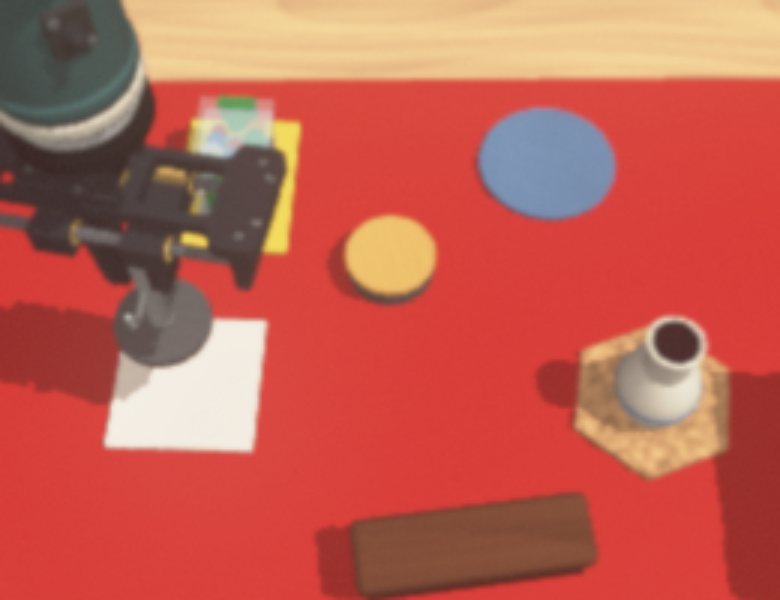

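The stand hangs upright above the white tile (base at crop pixel 165,322), and the coaster is now free. I'll lower it.

Emit:
send_rows(
  increments=[
    [[0,0,2,0,0],[0,0,2,0,0],[0,0,1.6,0,0],[0,0,1.1,0,0],[0,0,0.7,0,0],[0,0,0.4,0,0],[0,0,0.2,0,0],[0,0,0,0,0]],
  ],
)

```text
t: 26.55
position: [0.6368, -0.1649, 0.1051]
orientation: [0.777, 0.63, 0.0, 0.0]
ft_force: [-0.1, -0.2, -2.0]
opening: 0.0152
```

Emit:
send_rows(
  increments=[
    [[0,0,0.1,0,0],[0,0,0.1,0,0],[0,0,0.1,0,0],[0,0,0.1,0,0],[0,0,0,0,0],[0,0,0,0,0],[0,0,0,0,0],[0,0,0,0,0]],
  ],
)

```text
t: 27.35
position: [0.6364, -0.1648, 0.1007]
orientation: [0.777, 0.63, -0.0, 0.0]
ft_force: [-0.6, 0.2, -2.3]
opening: 0.0147
```

Emit:
send_rows(
  increments=[
    [[0,0,0.1,0,0],[0,0,0,0,0],[0,0,0,0,0],[0,0,0,0,0],[0,0,0,0,0],[0,0,0,0,0],[0,0,0,0,0],[0,0,0,0,0]],
  ],
)

```text
t: 28.15
position: [0.6366, -0.1648, 0.1007]
orientation: [0.777, 0.63, 0.0, 0.0]
ft_force: [-3.4, 1.0, 5.6]
opening: 0.0147
```

Emit:
send_rows(
  increments=[
    [[0,0,0,0,0.3],[0,0,0,0,0.5],[0,0,0,0,0.8],[0,0,0,0,1],[0,0,0,0,1],[0,0,0,0,1],[0,0,0,0,1],[0,0,0,0,1]],
  ],
)

```text
t: 28.95
position: [0.6364, -0.1648, 0.0997]
orientation: [0.777, 0.63, -0.0, -0.0]
ft_force: [0.4, -0.6, 0.2]
opening: 0.0765
```

Emit:
send_rows(
  increments=[
    [[0,0,-1,0,1],[0,0,-2,0,1],[0,0,-3,0,1],[0,0,-3,0,1],[0,0,-3,0,1],[0,0,-2,-0.07,1],[0,0,0,-0.07,1],[0,0,0,-0.07,1]],
  ],
)

```text
t: 29.75
position: [0.6373, -0.165, 0.2425]
orientation: [0.706, 0.709, 0.001, 0.002]
ft_force: [-0.2, 0.2, -0.5]
opening: 0.0882
```

Run:
```python
from h import *
np.set_printoptions(precision=4,suppress=True)
s=ctrl.read_state();M=R.from_quat(s["orientation"]).as_matrix()
d=np.array([.656,.176,.238])-s["position"];print(s["position"],M[:,0],M.T@d*100)
p=ctrl.capture("wrist")
rect=lambda Q:cv2.minAreaRect((Q[:,:2]*1000).astype(np.float32))
for p,s in((p,s),(ctrl.capture("top"),None),(ctrl.capture("scene"),None)):
    P=cloud(p,s);r=np.hypot(P[...,0]-.637,P[...,1]+.165);z=P[...,2]
    for a,b in((.13,.145),(.042,.052)):
        m=(r<.05)&(z>a)&(z<b);Q=P[m];print(a,m.sum(),Q.mean(0) if len(Q) else 0,rect(Q) if len(Q) else 0)
    hsv=cv2.cvtColor(p["image"],cv2.COLOR_BGR2HSV)
    m=(cv2.inRange(hsv,(0,0,130),(180,70,255))>0)&(P[...,2]<.048)
    v,u=np.nonzero(m);W=onz(p,np.c_[u,v],.036,s)[:,:2];W=W[np.hypot(W[:,0]-.637,W[:,1]+.165)<.085];print("tile",rect(W))
    m=(cv2.inRange(hsv,(95,60,40),(125,255,255))>0)&(z<.048)
    v,u=np.nonzero(m);W=onz(p,np.c_[u,v],.036,s)[:,:2];W=W[np.hypot(W[:,0]-.44,W[:,1]-.115)<.08]
    if len(W)>50:print("coaster",cv2.minEnclosingCircle((W*1000).astype(np.float32)),W.mean(0))
    m=(np.hypot(P[...,0]-.656,P[...,1]-.176)<.06)&(z>.115);Q=P[m]
    if len(Q):print("vase",cv2.minEnclosingCircle((Q[:,:2]*1000).astype(np.float32)))
```

```text
[ 0.6373 -0.165   0.2425] [-0.0041  1.     -0.0011] [34.0946  2.0119  0.4168]
0.13 233 [ 0.634  -0.1644  0.1351] ((634.6419067382812, -164.2671356201172), (14.874283790588379, 14.85527229309082), 0.5027700066566467)
0.042 1699 [ 0.6308 -0.1646  0.0456] ((633.602783203125, -164.2711181640625), (61.99668884277344, 63.63970184326172), 0.0877230316400528)
tile ((634.2520141601562, -163.97438049316406), (105.67920684814453, 105.86835479736328), 87.69835662841797)
coaster ((437.9534912109375, 113.62033081054688), 56.19172286987305) [0.4577 0.1136]
vase ((659.2498779296875, 162.8833465576172), 8.667802810668945)
0.13 0 0 0
0.042 252 [ 0.6206 -0.1699  0.0453] ((629.5367431640625, -171.9134063720703), (47.45856475830078, 66.37590026855469), 51.93216323852539)
tile ((635.5903930664062, -164.69032287597656), (102.343017578125, 104.83324432373047), 87.67920684814453)
coaster ((437.3653564453125, 114.81132507324219), 55.80110168457031) [0.4373 0.1148]
vase ((656.150390625, 175.85523986816406), 19.552047729492188)
0.13 49 [ 0.6391 -0.165   0.1347] ((638.9356079101562, -164.87509155273438), (14.696328163146973, 13.950312614440918), 2.8197340965270996)
0.042 511 [ 0.6422 -0.1628  0.0453] ((639.40771484375, -165.11346435546875), (62.73472595214844, 65.36888885498047), 28.425621032714844)
tile ((639.0912475585938, -164.92320251464844), (105.80463409423828, 106.1283950805664), 87.52812957763672)
coaster ((441.5459899902344, 113.88700866699219), 53.72747039794922) [0.4426 0.1139]
vase ((658.4107055664062, 175.46678161621094), 19.714033126831055)
```

The stand is centred on the tile within about 1 mm in every view. Now the vase goes from the cork to the coaster.

Emit:
send_rows(
  increments=[
    [[2.5,0.2,0,0,1],[4.5,0.3,0,0,1],[4.7,0.3,0,0,1],[4.7,0.3,0,0,1],[4.7,0.3,0,0,1],[4.7,0.3,0,0,1],[4.5,0.2,0,0,1],[2.5,0,0,0,1]],
  ],
)

```text
t: 30.7
position: [0.6547, 0.1669, 0.2397]
orientation: [0.706, 0.708, 0.0, -0.0]
ft_force: [0.2, 0.0, -0.2]
opening: 0.088
```

Emit:
send_rows(
  increments=[
    [[1.2,0,0,0,1],[0,0,0,0,1],[0,0,0,0,1],[0,0,0,0,1],[0,0,0,0,1],[0,0,0,0,1],[0,0,0,0,1],[0,0,0,0,1]],
  ],
)

```text
t: 31.5
position: [0.6551, 0.1748, 0.2398]
orientation: [0.707, 0.707, 0.0, 0.0]
ft_force: [0.1, -0.3, -0.2]
opening: 0.0878
```

Run:
```python
from h import *
np.set_printoptions(precision=4,suppress=True)
s=ctrl.read_state();M=R.from_quat(s["orientation"]).as_matrix()
p=ctrl.capture("wrist");P=cloud(p,s);z=P[...,2]
m=(np.hypot(P[...,0]-.656,P[...,1]-.176)<.04)&(z>.115)&(z<.14);Q=P[m];(x,y),r=cv2.minEnclosingCircle((Q[:,:2]*1000).astype(np.float32))
print(x,y,r,Q[:,2].max());d=np.array([.656,.1755,.09])-s["position"];print(s["position"],M[:,0],M.T@d*100)
```

```text
655.2631225585938 177.07371520996094 19.681804656982422 0.12856053778165388
[0.6551 0.1748 0.2398] [-0.0006  1.     -0.    ] [ 0.0677  0.0914 14.9762]
```

Emit:
send_rows(
  increments=[
    [[0.15,0.05,2.5,0,1],[0,0,3,0,1],[0,0,3,0,1],[0,0,2.5,0,1],[0,0,2,0,1],[0,0,1.2,0,1],[0,0,0.7,0,1],[0,0,0,0,1]],
  ],
)

```text
t: 32.35
position: [0.6551, 0.1767, 0.09]
orientation: [0.707, 0.708, -0.001, -0.0]
ft_force: [-0.2, 0.0, -0.3]
opening: 0.0881
```

Emit:
send_rows(
  increments=[
    [[0,0,0,0,0.1],[0,0,0,0,0.1],[0,0,0,0,0.1],[0,0,0,0,0.1],[0,0,0,0,0.1],[0,0,0,0,0.1],[0,0,0,0,0.1],[0,0,0,0,0.1]],
  ],
  grip_force=25,
)

```text
t: 33.15
position: [0.6555, 0.1767, 0.0906]
orientation: [0.707, 0.708, -0.0, -0.0]
ft_force: [-0.8, -0.7, -0.7]
opening: 0.0364
```

Emit:
send_rows(
  increments=[
    [[0,0,0,0,0.1],[0,0,0,0,0.1],[0,0,0,0,0.1],[0,0,-0.5,0,0.1],[0,0,-1,0,0.1],[0,0,-2,0,0.1],[0,0,-2,0,0.1],[0,0,-1,0,0.1]],
  ],
)

```text
t: 33.95
position: [0.6567, 0.1771, 0.1586]
orientation: [0.707, 0.708, 0.001, 0.001]
ft_force: [0.5, -0.4, -2.6]
opening: 0.0359
```

Emit:
send_rows(
  increments=[
    [[-0.3,-1,0,0,0.1],[-0.6,-2,0,0,0.1],[-0.9,-3,0,0,0.1],[-0.9,-3.2,0,0,0.1],[-0.9,-3.2,0,0,0.1],[-0.9,-3.2,0,0,0.1],[-0.8,-3,0,0,0.1],[-0.6,-2,0,0,0.1]],
  ],
)

```text
t: 34.75
position: [0.4455, 0.1166, 0.154]
orientation: [0.707, 0.708, -0.002, -0.001]
ft_force: [-0.3, -0.7, -1.9]
opening: 0.0357
```

Emit:
send_rows(
  increments=[
    [[-0.3,-1.2,0,0,0.1],[0,0,0,0,0.1],[0,0,0,0,0.1],[0,0,0,0,0.1],[0,0,0,0,0.1],[0,0,0,0,0.1],[0,0,0,0,0.1],[0,0,0,0,0.1]],
  ],
)

```text
t: 35.55
position: [0.4377, 0.1145, 0.1556]
orientation: [0.707, 0.708, -0.0, -0.0]
ft_force: [-0.1, 0.1, -2.7]
opening: 0.0354
```

Positioned over the coaster. It needs to go down 6.5 cm to about 0.0905.

Emit:
send_rows(
  increments=[
    [[0,0,1.5,0,0.1],[0,0,1.6,0,0.1],[0,0,1.3,0,0.1],[0,0,0.9,0,0.1],[0,0,0.5,0,0.1],[0,0,0.3,0,0.1],[0,0,0.1,0,0.1],[0,0,0,0,0.1]],
  ],
)

```text
t: 36.35
position: [0.4379, 0.1145, 0.094]
orientation: [0.707, 0.708, 0.0, 0.0]
ft_force: [-0.6, 0.0, -2.4]
opening: 0.036
```

Emit:
send_rows(
  increments=[
    [[0,0,0.1,0,0.1],[0,0,0.1,0,0.1],[0,0,0.1,0,0.1],[0,0,0,0,0.1],[0,0,0,0,0.1],[0,0,0,0,0.1],[0,0,0,0,0.1],[0,0,0,0,0.1]],
  ],
)

```text
t: 37.15
position: [0.4376, 0.1145, 0.0907]
orientation: [0.707, 0.708, -0.0, 0.0]
ft_force: [0.4, 0.3, -3.0]
opening: 0.0356
```

Still carrying its weight, so I'll go a little lower.

Emit:
send_rows(
  increments=[
    [[0,0,0.1,0,0.1],[0,0,0,0,0.1],[0,0,0,0,0.1],[0,0,0,0,0.1],[0,0,0,0,0.1],[0,0,0,0,0.1],[0,0,0,0,0.1],[0,0,0,0,0.1]],
  ],
)

```text
t: 37.95
position: [0.4378, 0.1145, 0.0906]
orientation: [0.707, 0.708, 0.0, 0.0]
ft_force: [-2.8, -0.2, 7.5]
opening: 0.0358
```

Emit:
send_rows(
  increments=[
    [[0,0,0,0,0.5],[0,0,0,0,0.6],[0,0,0,0,0.8],[0,0,0,0,1],[0,0,0,0,1],[0,0,0,0,1],[0,0,0,0,1],[0,0,0,0,1]],
  ],
)

```text
t: 38.75
position: [0.4376, 0.1145, 0.0897]
orientation: [0.707, 0.708, -0.0, -0.0]
ft_force: [-0.3, -1.0, -0.4]
opening: 0.0882
```

Emit:
send_rows(
  increments=[
    [[0,0,-1,0,1],[0,0,-2,0,1],[0,0,-3,0,1],[0,0,-3,0,1],[0,0,-3,0,1],[0,0,-3,0,1],[3,0,0,0,1],[4,0,0,0,1]],
  ],
)

```text
t: 39.55
position: [0.4387, 0.1845, 0.2426]
orientation: [0.708, 0.706, 0.002, 0.001]
ft_force: [0.7, -0.1, -0.8]
opening: 0.0881
```

Emit:
send_rows(
  increments=[
    [[4,-0.5,0,0,1],[4,-0.5,0,0,1],[4,-0.5,0,0,1],[4,-0.5,0,0,1],[4,-0.5,0,0,1],[0,0,0,0,1],[0,0,0,0,1],[0,0,0,0,1]],
  ],
)

```text
t: 40.35
position: [0.4123, 0.3836, 0.2399]
orientation: [0.707, 0.707, -0.0, 0.0]
ft_force: [0.1, -1.1, -0.6]
opening: 0.0879
```

Run:
```python
from h import *
np.set_printoptions(precision=4,suppress=True)
rect=lambda Q:cv2.minAreaRect((Q[:,:2]*1000).astype(np.float32));cir=lambda Q:cv2.minEnclosingCircle((Q[:,:2]*1000).astype(np.float32))
for c in("top","scene"):
    p=ctrl.capture(c);P=cloud(p);z=P[...,2];print(c)
    if c=="top":cv2.imwrite("pics/t9.png",p["image"])
    def near(x,y,r,a,b):return P[(np.hypot(P[...,0]-x,P[...,1]-y)<r)&(z>a)&(z<b)]
    print("vase",cir(near(.438,.115,.05,.115,.14)))
    print("post",near(.637,-.165,.03,.125,.145).mean(0) if len(near(.637,-.165,.03,.125,.145)) else 0)
    print("box",rect(near(.457,-.139,.07,.076,.095)))
    print("tin",cir(near(.54,-.02,.06,.045,.06)),"brush",rect(near(.77,.04,.12,.06,.08)))
    if c+"0.npz":
        P=np.load(c+"0.npz")["P"];z=P[...,2];print("start tin",cir(near(.54,-.02,.06,.045,.06)),"brush",rect(near(.77,.04,.12,.06,.08)))
print(ctrl.read_state()["t"],ctrl.read_state()["position"])
```

```text
top
vase ((437.89697265625, 114.24630737304688), 19.614891052246094)
post [ 0.635  -0.1643  0.1335]
box ((455.2695617675781, -138.09461975097656), (60.97069549560547, 89.7864990234375), 87.82661437988281)
tin ((537.0501098632812, -14.3744478225708), 34.84723663330078) brush ((770.535400390625, 39.533023834228516), (51.13039016723633, 160.3772430419922), 6.585752964019775)
start tin ((537.1156616210938, -14.292017936706543), 34.76580047607422) brush ((770.6427001953125, 39.30867004394531), (51.417301177978516, 160.59275817871094), 6.592988967895508)
scene
vase ((439.9715576171875, 113.37835693359375), 20.454059600830078)
post [ 0.6398 -0.1646  0.1335]
box ((457.2262268066406, -138.8831787109375), (60.62175369262695, 94.66370391845703), 87.1840591430664)
tin ((539.8268432617188, -15.491621017456055), 35.94256591796875) brush ((773.0614624023438, 39.31894302368164), (51.120208740234375, 159.7399139404297), 6.957345008850098)
start tin ((539.8244018554688, -13.92733383178711), 35.292118072509766) brush ((773.0444946289062, 39.60908889770508), (51.017127990722656, 160.38449096679688), 6.674427032470703)
40.45 [0.4125 0.3833 0.2399]
```

View pics/t9.png

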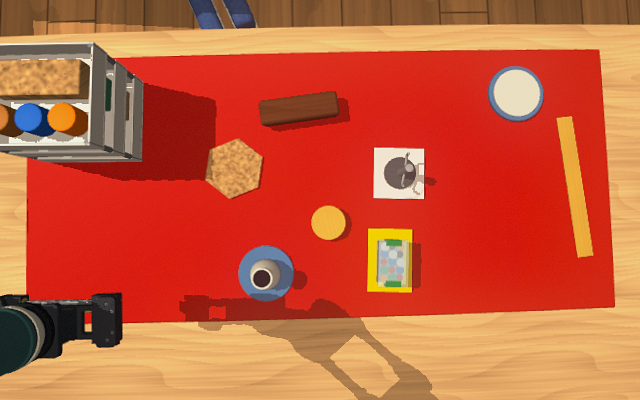

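The top view shows the vase on the coaster (266,274), the stand on the tile (400,172), the box on the mat (393,262), and the arm clear of everything. I'm handing in the job.

```bash
python3 -c "
from cell import ctrl
print(ctrl.close_job())"
```

```text
the job is handed in; nothing more can be done
None
```

I moved the vase to the cork tile and released it there. Then I put the box on the yellow mat, the hook stand on the white tile, and the vase on the blue coaster. I handed the job in at about 40 s of the 112 s allowed.

**Placement:** In the last pictures each thing stood upright and released. Within each camera view the offsets were:

| Thing | Offset from the centre of its place |
|---|---|
| Vase | about 1–2 mm |
| Hook stand | about 1 mm |
| Box | about 2–4 mm, long side within 1° of the mat's |

**Left alone:** The polish tin and shoe brush show no shift beyond measurement noise (under 2 mm), and the gripper was well clear of everything.

**Disagreement:** The scene camera read x about 2–5 mm higher than the top camera. The bias hit things and places alike, so I relied on offsets within a single view.

**No checks failed:** The hand-in reports no verdict, so I don't know how it was judged.

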